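# Load the doming punch stand and hold it up

### The job

Two steel doming punches stand loose on the bench: take the thicker one, the twin of the punch already in the wooden carrying stand, and stand it ball up, fully down, in the stand's empty bore, and let go of it while the stand is still on the bench. Then take the stand by its upright grip, lift it about 10 cm straight off the bench and keep it there, steady and level with both punches in it; finish while holding it up in the air, without setting it down. Leave the slim punch, the steel doming cube and the little brass pot where they are.

Things in the scene. Friction and masses are not known exactly. Their poses are not given: they have to be found in the camera images.
- stand: loose carrying stand, about 0.5 kg: pale wooden block 70 (x) x 150 (y) x 36 (z) mm with an upright wooden grip in the middle, a bore near each end; a 20 mm punch is fixed in the bore at y = -55 mm and rises to 122 mm above the stand's underside; the bore at y = +55 mm is empty. Origin: centre of the underside; z up, y along the block. It may stand at any yaw
- stand_grip (a point): point on the stand's upright grip, 80 mm above the stand's underside, axes as the stand's. The grip is a flat paddle 14 mm thick (along x), 40 mm wide (along y), its top 95 mm above the underside (15 mm above this point); it is clear down to 39 mm above the underside. Take it across its 14 mm thickness
- empty_bore (a point): centre of the mouth of the stand's empty bore, in the block's top face 36 mm above the stand's underside; bore 23 mm in diameter, 26 mm deep, with a flat floor and a small chamfer
- seat (a point): where the middle of the thick punch (point punch_mid) lies when it stands fully down in the empty bore: 30 mm above the bore's mouth; axes as the stand's
- punch_mid (a point): middle (half-way up, 56 mm above the foot) of the loose thick doming punch, which stands upright on the bench: steel, round, about 0.2 kg, 112 mm tall; plain straight shank 20 mm in diameter from the foot to 88 mm up, then a neck and an 18 mm ball on top. z points from foot to ball
- slim_mid (a point): middle (40 mm up) of the loose slim doming punch, which stands upright on the bench: same shape but 14 mm in diameter and 80 mm tall. To be left where it stands. It and the thick punch may have changed places
- doming_cube: steel doming block, 46 mm cube with round hollows; origin at the centre of its underside; a bystander
- brass_pot: small lidded brass pot, 30 mm in diameter, 44 mm tall; origin at the centre of its underside; a bystander. Behind it a lamp hood, fixed, hangs over the bench: it reaches from world x = 0.69 m backwards, between y = -0.11 and 0.29 m, its underside 0.26 m above the bench; carry things past in front of it

How it is judged:
By the outcome, as a careful person would: the job done as asked, in the order asked, and still so for the second after the job is handed in, while the arm keeps its last pose, push and grip.
It also fails if it takes over 61 s, if anything falls off the work surface, if the arm or the gripper's body presses on something with over 40 N, if the wrist force passes 120 N, or if a joint passes its speed limit or range.

### The arm

A 6-joint arm with a two-finger parallel gripper is mounted at the origin on a cart in front of the work surface, level with it; the furniture and walls round the work are solid. World frame = base frame: x ahead of the robot, y to its left, z up, the work surface at z = 0. Lengths are in mm, angles in rad, forces in N, time in s.
With the tool pointing down it reaches from about 350 to 775 mm from the base axis. Payload 7.3 kg.
Tool frame: the origin (TCP) lies at the very end of the fingers, on their centre line; the grasp point (between the pads) lies bot.grip_point_offset behind it (bot.grip_point_offset is the distance from the TCP to the grasp point, in mm); z points along the fingers, y is the line along which they close (so a half turn about z gives the same grasp; the last joint's range is limited). The gripper opens to 92 mm and grips with 3 to 60 N. Pads are 19 mm wide; open, the fingers measure 130 mm over their backs; the gripper's body (75 mm by 190 mm) begins 47 mm behind the grasp point.
Start: joints at [-1.268, 0.342, 1.524, -0, 1.275, -0.146], TCP at [227.813, -473.018, 226.741] pointing down, gripper open.
Joint ranges: [-2.53, 2.53], [-0.77, 2.02], [0.04, 2.7], [-1, 4.14], [0.28, 2.66], [-3.11, 3.11]. Speed limits (rad/s): [2.57, 2.57, 3.14, 3.14, 3.14, 3.14].

### API

Orientations are given as [roll, pitch, yaw] about the fixed x, y, z axes, in that order (R = Rz(yaw) Ry(pitch) Rx(roll)).
In Python, from plant import bot gives the robot as it stands. The module is installed in compiled form; this text tells all that it offers.
- The arm moves only by the tool carry_out, never from a script. Its argument "plan" is a list of rows, each an object of numbers: "tx", "ty", "tz": the shift along the world's x, y, z in mm; "rx", "ry", "rz": the turn, a rotation vector about the world's x, y, z in rad. A call has 1 to 12 rows; each row shifts and turns the commanded pose from where the row before left it; what a row does not reach is not made up. A row lasts 1/10 s, in which the tool goes at most 50 mm and 8.59 degrees, less where a joint would pass 70% of its speed; a pose out of reach is approached as far as the arm can. A call with a gripper value outside its range is refused whole. "gripper" is the closure, from 0 (fully open) to 1 (shut), set as the call begins (left out, the last holds). The fingers move at their own pace and stop on an object; the grip force is fixed at half the most. Time passes only in rows, so rows that do not move let the fingers close. It gives the time, the measured TCP pose, the force, the opening and the grip force at its end, in the units of the state.
- bot.get_obs(): the state, without advancing time (a new reading comes with each control period).
- bot.capture(name): name is "scene" or "top" or "wrist"; returns the picture (420x560x3 uint8, red, green, blue); there is no depth.
- bot.camera_model(name): a dict with "camera_matrix" (3x3 intrinsics, pixels), "R" (3x3) and "t" (3): a world point X has camera coordinates R X + t. Camera axes: x right, y down, z forward; pixel columns grow to the right and rows downward; lengths in mm; the calibration is good to about 2 mm. A picture is of the moment at which its call begins: read the wrist's pose just before it. camera_model takes no time and is no camera call; for the wrist camera it gives the pose at the moment of the call.
- bot.close_job(): hands the job in; it is judged then, once.
The state is a dict: "time": time; "joint_positions": joint angles; "dq": joint speeds; "tau": joint torques, N m; "tool_pos": TCP position; "tcp_rot": TCP orientation; "contact_force": force on the tool from outside, world axes, zero at the start; "moment": the same for the moment, N m; "grip_width": finger opening in mm; "finger_force": force on a finger pad.
Only numpy, scipy, OpenCV 4.12 (cv2) and the standard library are available. Lean on these libraries where they do the work, as an engineer would, in place of code of your own. Each camera call takes 0.05 s, during which the arm holds its last target. There are 200 camera calls.

## Working session

There is one attempt and no reset: what is moved stays moved. The work goes in short steps, Python scripts to look and compute and a tool call to move; the robot and the scene stay as the last step left them, time stands still between calls to the robot, and variables do not carry over. Pictures are saved under pics/ and viewed, at most 10 in all, crops included, and the job is handed in when it is done.

Besides the shell and the picture viewer there is one more tool, called after "Call:" as name(argument=value, ...) on one line, values as JSON. carry_out: Moves the arm, as the interface text tells. Its arguments: {"type":"object","properties":{"plan":{"type":"array"},"gripper":{"type":"number"}},"required":["plan"]}

```bash
mkdir -p pics; python3 - <<'E'
from plant import bot
import cv2,numpy as np
o=bot.get_obs();print(o, bot.grip_point_offset)
for n in("scene","top"):
    m=bot.camera_model(n);print(n,m)
    cv2.imwrite(f"pics/{n}0.png",bot.capture(n)[:,:,::-1])
E
```

```text
{'time': 0.0, 'joint_positions': array([-1.26798102e+00,  3.42742505e-01,  1.52502446e+00,  2.36672823e-07,
        1.27539965e+00, -1.45994952e-01]), 'dq': array([ 0.00066365,  0.00203353, -0.00054835, -0.00104962, -0.00060008,
        0.00156101]), 'tau': array([-7.55896945e-04, -4.31244206e+01, -2.44226092e+01,  7.15351151e-02,
        5.58750762e-02, -1.20217610e-04]), 'tool_pos': array([ 227.69284684, -472.59843469,  226.03210079]), 'tcp_rot': array([-3.14003547e+00, -2.29198842e-04,  4.48810009e-01]), 'contact_force': array([-0.18196198, -0.83611041, -0.57762056]), 'moment': array([ 0.01090689,  0.01173537, -0.03030179]), 'finger_force': 0.0, 'grip_width': 91.98973653827159} 18.8
scene {'camera_matrix': array([[520.87984037,   0.        , 281.7276549 ],
       [  0.        , 520.87984037, 210.43617282],
       [  0.        ,   0.        ,   1.        ]]), 'R': array([[-0.89061472, -0.45470353,  0.00707922],
       [-0.18646292,  0.35093282, -0.91764794],
       [ 0.41477343, -0.81859077, -0.39733128]]), 't': array([ 493.22494975,  213.71902119, 1030.26447976])}
top {'camera_matrix': array([[527.40919613,   0.        , 273.53723119],
       [  0.        , 527.40919613, 204.40886317],
       [  0.        ,   0.        ,   1.        ]]), 'R': array([[-0.01942837, -0.99980657,  0.00305924],
       [-0.98350346,  0.01856099, -0.17993452],
       [ 0.17984293, -0.00650461, -0.98367383]]), 't': array([ -45.96377486,  591.61182749, 1376.27881648])}
```

View pics/top0.png

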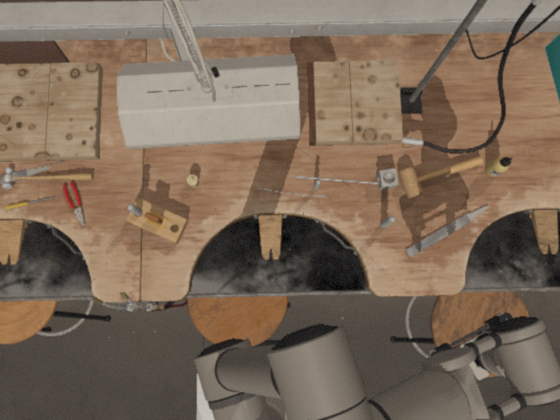

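View pics/scene0.png

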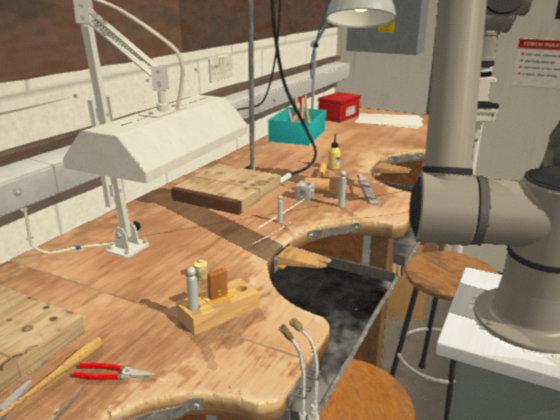

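The top view shows the stand at about (157,220), with its empty bore near (175,228) and its fixed punch near (135,210). The thick punch is near (388,223) and the slim one near (318,183). In the scene view the thick punch is at (342,190) and the slim one at (280,210). I'll enlarge both views.

```bash
python3 - <<'E'
import cv2,numpy as np
t=cv2.imread("pics/top0.png");s=cv2.imread("pics/scene0.png")
f=lambda i,x,y,w,h,k:cv2.resize(i[y:y+h,x:x+w],(w*k,h*k),interpolation=cv2.INTER_CUBIC)
a=np.hstack([f(t,120,165,80,80,5),f(t,340,165,80,80,5)])
b=np.hstack([f(s,170,250,100,50,4)[:, :400],f(s,290,160,100,50,4)])
cv2.imwrite("pics/c.png",np.vstack([a,b]))
E
```

```text
(no output)
```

View pics/c.png

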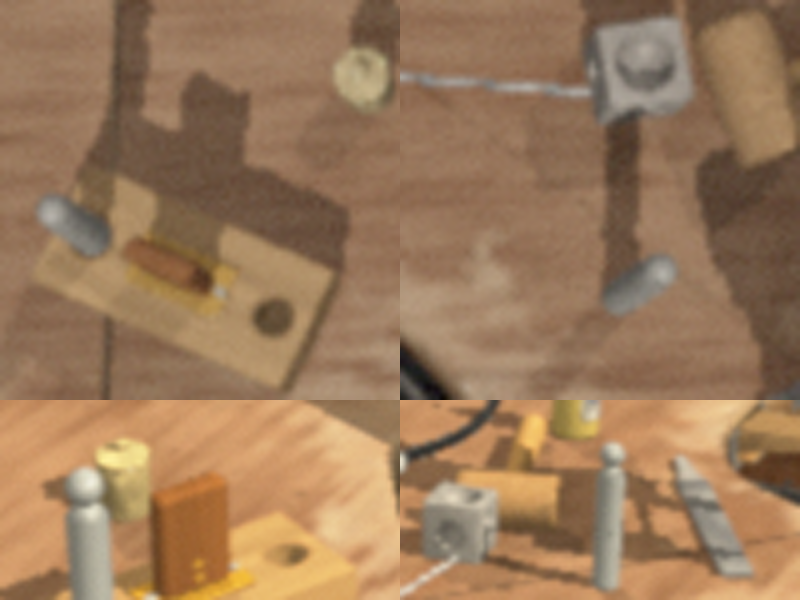

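The crops show the thick punch's ball at about top pixel (392,219), the bore mouth at (174.6,228.6) and the fixed punch's ball at (131,207.6).

```bash
cat > h.py <<'E'
from plant import bot
import cv2,numpy as np
def ray(m,p,z):
    m=bot.camera_model(m) if isinstance(m,str) else m
    c=-m["R"].T@m["t"]; d=m["R"].T@np.linalg.inv(m["camera_matrix"])@[p[0],p[1],1]
    return c+d*(z-c[2])/d[2]
def proj(m,X):
    m=bot.camera_model(m) if isinstance(m,str) else m
    v=m["camera_matrix"]@(m["R"]@np.asarray(X,float)+m["t"]); return v[:2]/v[2]
E
python3 - <<'E'
from h import *
for n,p,z in [("ball",(391.8,218.8),103),("foot",(384,225),5),("bore",(174.4,228.4),36),("fixball",(131,207.4),113),("slim",(318,181),72),
 ("pot",(192,180),44),("cube",(388,177),46)]: print(n,ray("top",p,z).round(1))
print("scene ball", ray("scene",(290+52.7,160+13.3),103).round(1), "fix",ray("scene",(170+21,250+22),113).round(1),"bore",ray("scene",(170+72,250+38.5),36).round(1))
m=bot.camera_model("wrist");print(m, bot.get_obs()["tool_pos"])
E
```

```text
ball [ 537.7 -364.3  103. ]
foot [ 535.4 -364.3    5. ]
bore [532.6 213.6  36. ]
fixball [578.9 312.7 113. ]
slim [ 649.2 -178.4   72. ]
pot [664.9 165.7  44. ]
cube [ 662.8 -374.    46. ]
scene ball [ 539.8 -359.   103. ] fix [580.2 319.6 113. ] bore [532.5 219.5  36. ]
{'camera_matrix': array([[366.6215923 ,   0.        , 282.22222184],
       [  0.        , 366.6215923 , 211.12644517],
       [  0.        ,   0.        ,   1.        ]]), 'R': array([[ 0.43315373, -0.9013187 , -0.00156314],
       [-0.86426596, -0.41583791,  0.28306039],
       [-0.25577763, -0.1212577 , -0.95910081]]), 't': array([-523.39508465,  -36.15281558,  390.93813029])} [ 227.68626149 -472.66486565  226.11821086]
```

Call:
carry_out(plan=[{"tx":39,"ty":14,"rz":0.085},{"tx":39,"ty":14,"rz":0.085},{"tx":39,"ty":14,"rz":0.085},{"tx":39,"ty":14,"rz":0.085},{"tx":39,"ty":14,"rz":0.085},{"tx":39,"ty":14,"rz":0.085},{"tx":39,"ty":14,"rz":0.085},{"tx":38,"ty":13,"rz":0.086},{},{}], gripper=0)

```text
invalid input at $.plan[0]: expected keys tx, ty, tz, rx, ry, rz
```

```bash
python3 - <<'E'
from h import *
m=bot.camera_model("wrist");im=bot.capture("wrist")
cv2.imwrite("pics/w1.png",im[:,:,::-1])
for X in [(538,-362,0),(538,-362,103),(649,-178,72)]: print(proj(m,X).round(1))
np.savez("w1",R=m["R"],t=m["t"],camera_matrix=m["camera_matrix"])
print(-m["R"].T@m["t"],bot.get_obs()["joint_positions"])
E
```

```text
[ 326.5 -221.3]
[ 348.3 -382.7]
[ 112.9 -827.3]
[ 295.45811786 -439.37523088  384.36437076] [-1.26797207e+00  3.42570076e-01  1.52478175e+00  7.94940526e-07
  1.27540485e+00 -1.45978100e-01]
```

View pics/w1.png

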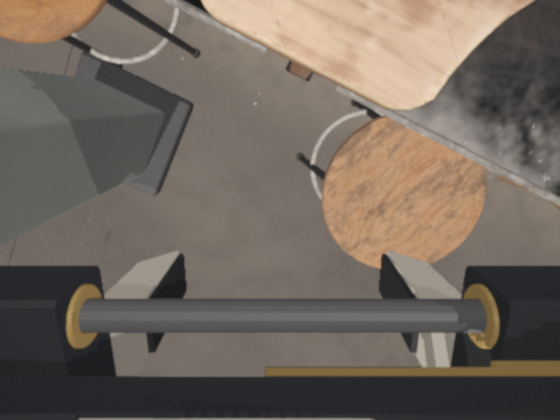

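The move was refused because every row needs all six keys, so this picture shows only the floor from the start pose. I'll resend it with full rows.

Call:
carry_out(plan=[{"tx":39,"ty":14,"tz":0,"rx":0,"ry":0,"rz":0.085},{"tx":39,"ty":14,"tz":0,"rx":0,"ry":0,"rz":0.085},{"tx":39,"ty":14,"tz":0,"rx":0,"ry":0,"rz":0.085},{"tx":39,"ty":14,"tz":0,"rx":0,"ry":0,"rz":0.085},{"tx":39,"ty":14,"tz":0,"rx":0,"ry":0,"rz":0.085},{"tx":39,"ty":14,"tz":0,"rx":0,"ry":0,"rz":0.085},{"tx":38,"ty":13,"tz":0,"rx":0,"ry":0,"rz":0.085},{"tx":0,"ty":0,"tz":0,"rx":0,"ry":0,"rz":0.086},{"tx":0,"ty":0,"tz":0,"rx":0,"ry":0,"rz":0},{"tx":0,"ty":0,"tz":0,"rx":0,"ry":0,"rz":0}], gripper=0)

```text
time: 1.15
tool_pos: [499.4, -376.1, 226.4]
tcp_rot: [-3.141, -0.0, 1.127]
contact_force: [0.0, 0.0, 0.2]
grip_width: 91.6
finger_force: 0.0
```

```bash
python3 - <<'E'
from h import *
m=bot.camera_model("wrist");im=bot.capture("wrist")
cv2.imwrite("pics/w2.png",im[:,:,::-1])
for X in [(538,-362,0),(538,-362,103),(649,-178,72)]: print(proj(m,X).round(1))
np.savez("w2",R=m["R"],t=m["t"],camera_matrix=m["camera_matrix"])
E
```

```text
[311.4 149.9]
[321.5 166.3]
[ 357.  -149.7]
```

View pics/w2.png

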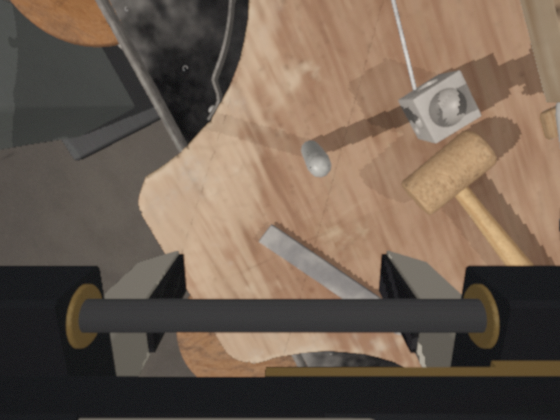

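The thick punch's ball is at about (318,167), close to the predicted (321,166). Casting the ray to refine.

```bash
python3 - <<'E'
from h import *
m=dict(np.load("w2.npz"));im=cv2.imread("pics/w2.png")
hsv=cv2.cvtColor(im,cv2.COLOR_BGR2HSV)
mk=((hsv[:,:,1]<60)&(hsv[:,:,2]>80)).astype(np.uint8);mk[:120]=0;mk[195:]=0;mk[:,:290]=0;mk[:,350:]=0
n,l,s,c=cv2.connectedComponentsWithStats(mk);i=1+s[1:,4].argmax();print(s[i],c[i])
ys,xs=np.where(l==i)
for y in range(ys.min(),ys.max()+1,3): r=xs[ys==y];print(y,r.min(),r.max(),end="; ")
for p in [(318.5,166.5),(318,167),(317,166)]: print(ray(m,p,103).round(1))
E
```

```text
[301 140  30  37 772] [315.44300518 158.60103627]
140 310 312; 143 304 317; 146 302 320; 149 301 322; 152 301 325; 155 302 327; 158 304 328; 161 305 329; 164 306 330; 167 307 330; 170 308 329; 173 311 327; 176 315 323; [ 535.9 -361.2  103. ]
[ 535.4 -361.4  103. ]
[ 535.  -360.3  103. ]
```

Call:
carry_out(plan=[{"tx":37.5,"ty":14.5,"tz":0,"rx":0,"ry":0,"rz":0},{"tx":0,"ty":0,"tz":0,"rx":0,"ry":0,"rz":0},{"tx":0,"ty":0,"tz":-40,"rx":0,"ry":0,"rz":0},{"tx":0,"ty":0,"tz":-40,"rx":0,"ry":0,"rz":0},{"tx":0,"ty":0,"tz":-40,"rx":0,"ry":0,"rz":0},{"tx":0,"ty":0,"tz":-30,"rx":0,"ry":0,"rz":0},{"tx":0,"ty":0,"tz":-23,"rx":0,"ry":0,"rz":0},{"tx":0,"ty":0,"tz":0,"rx":0,"ry":0,"rz":0},{"tx":0,"ty":0,"tz":0,"rx":0,"ry":0,"rz":0}], gripper=0)

```text
time: 2.1
tool_pos: [536.9, -362.2, 54.4]
tcp_rot: [3.141, 0.0, 1.128]
contact_force: [0.5, 0.5, -0.1]
grip_width: 91.8
finger_force: 0.0
```

Call:
carry_out(plan=[{"tx":0,"ty":0,"tz":0,"rx":0,"ry":0,"rz":0},{"tx":0,"ty":0,"tz":0,"rx":0,"ry":0,"rz":0},{"tx":0,"ty":0,"tz":0,"rx":0,"ry":0,"rz":0},{"tx":0,"ty":0,"tz":0,"rx":0,"ry":0,"rz":0},{"tx":0,"ty":0,"tz":0,"rx":0,"ry":0,"rz":0},{"tx":0,"ty":0,"tz":0,"rx":0,"ry":0,"rz":0},{"tx":0,"ty":0,"tz":0,"rx":0,"ry":0,"rz":0},{"tx":0,"ty":0,"tz":0,"rx":0,"ry":0,"rz":0}], gripper=1)

```text
time: 2.9
tool_pos: [537.3, -361.5, 53.7]
tcp_rot: [-3.142, 0.0, 1.13]
contact_force: [-0.5, 0.3, 0.7]
grip_width: 32.5
finger_force: 0.0
```

Call:
carry_out(plan=[{"tx":0,"ty":0,"tz":0,"rx":0,"ry":0,"rz":0},{"tx":0,"ty":0,"tz":0,"rx":0,"ry":0,"rz":0},{"tx":0,"ty":0,"tz":0,"rx":0,"ry":0,"rz":0},{"tx":0,"ty":0,"tz":0,"rx":0,"ry":0,"rz":0}], gripper=1)

```text
time: 3.3
tool_pos: [537.3, -361.5, 53.7]
tcp_rot: [-3.142, -0.0, 1.13]
contact_force: [-0.1, 0.9, -0.1]
grip_width: 19.0
finger_force: 30.0
```

Call:
carry_out(plan=[{"tx":0,"ty":0,"tz":20,"rx":0,"ry":0,"rz":0},{"tx":0,"ty":0,"tz":40,"rx":0,"ry":0,"rz":0},{"tx":0,"ty":0,"tz":45,"rx":0,"ry":0,"rz":0},{"tx":0,"ty":0,"tz":35,"rx":0,"ry":0,"rz":0},{"tx":-2,"ty":20,"tz":10,"rx":0,"ry":0,"rz":0},{"tx":-3,"ty":40,"tz":0,"rx":0,"ry":0,"rz":0},{"tx":-4,"ty":45,"tz":0,"rx":0,"ry":0,"rz":0},{"tx":-4,"ty":45,"tz":0,"rx":0,"ry":0,"rz":0},{"tx":-4,"ty":45,"tz":0,"rx":0,"ry":0,"rz":0},{"tx":-4,"ty":45,"tz":0,"rx":0,"ry":0,"rz":0},{"tx":-4,"ty":45,"tz":0,"rx":0,"ry":0,"rz":0},{"tx":-4,"ty":45,"tz":0,"rx":0,"ry":0,"rz":0}])

```text
time: 4.5
tool_pos: [507.6, -29.8, 203.6]
tcp_rot: [-3.141, 0.0, 1.129]
contact_force: [0.3, 0.7, -2.1]
grip_width: 19.8
finger_force: 30.0
```

Call:
carry_out(plan=[{"tx":-4,"ty":45,"tz":0,"rx":0,"ry":0,"rz":0},{"tx":-3,"ty":45,"tz":0,"rx":0,"ry":0,"rz":0},{"tx":-3,"ty":45,"tz":0,"rx":0,"ry":0,"rz":0},{"tx":0,"ty":30,"tz":0,"rx":0,"ry":0,"rz":0},{"tx":0,"ty":10,"tz":0,"rx":0,"ry":0,"rz":0},{"tx":0,"ty":0,"tz":0,"rx":0,"ry":0,"rz":0},{"tx":0,"ty":0,"tz":0,"rx":0,"ry":0,"rz":0},{"tx":0,"ty":0,"tz":0,"rx":0,"ry":0,"rz":0}])

```text
time: 5.3
tool_pos: [498.5, 142.1, 203.6]
tcp_rot: [3.142, 0.001, 1.128]
contact_force: [-0.2, 0.2, -2.5]
grip_width: 19.5
finger_force: 30.0
```

```bash
python3 - <<'E'
from h import *
o=bot.get_obs();m=bot.camera_model("wrist");im=bot.capture("wrist")
cv2.imwrite("pics/w3.png",im[:,:,::-1])
for X in [(532.5,216.5,36),(579.5,316,113)]: print(proj(m,X).round(1))
np.savez("w3",R=m["R"],t=m["t"],camera_matrix=m["camera_matrix"],tcp=o["tool_pos"]);print(o["tool_pos"],o["tcp_rot"])
E
```

```text
[282.5  95.9]
[ 282.1 -111.9]
[498.45811525 142.05883308 203.62002665] [3.14155945e+00 5.76773108e-04 1.12812436e+00]
```

View pics/w3.png

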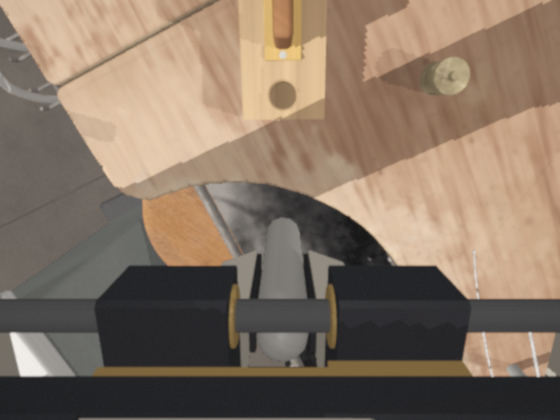

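The bore is at (283,96), as predicted, the stand's edges run vertical so the yaw matches, and the punch's foot shows near (284,220). I'll measure the bore and check the punch's tilt.

```bash
python3 - <<'E'
from h import *
m=dict(np.load("w3.npz"));im=cv2.imread("pics/w3.png");hsv=cv2.cvtColor(im,cv2.COLOR_BGR2HSV)
v=hsv[:,:,2]
c=v[75:118,250:320]; mk=(c<130).astype(np.uint8)
n,l,s,ce=cv2.connectedComponentsWithStats(mk);
for i in range(1,n):
  if s[i,4]>100: print(s[i]+[250,75,0,0,0],ce[i]+[250,75])
print(v[96,262:306]); print(v[78:116,283])
for y in (30,80,110): print(y,[x for x in range(225,340) if abs(int(v[y,x])-int(v[y,x-2]))>25])
for y in range(216,262,6): print(y,hsv[y,255:315,2].tolist()[::2])
t=m["tcp"]
for r in (0,10): print("foot",proj(m,t+[0.427*r,0.904*r,-53.7]).round(1), proj(m,t+[0.427*r,0.904*r,0]).round(1))
for p in [(283,96)]: print(ray(m,p,36).round(1))
E
```

```text
[223 225 226 227 227 220 200 175 156 146 145 145 142 138 136 137 137 138
 140 140 139 140 141 142 144 143 145 146 148 148 147 148 150 166 192 209
 214 217 216 218 220 220 220 221]
[224 215 197 162 136 138 141 141 141 141 141 141 141 141 141 141 140 140
 140 141 141 140 141 140 141 140 139 140 141 144 158 183 206 223 229 230
 230 230]
30 [294]
80 [325, 326, 327]
110 [243]
216 [89, 84, 77, 74, 71, 69, 69, 79, 85, 80, 72, 63, 66, 73, 70, 65, 57, 51, 51, 55, 60, 63, 62, 59, 62, 61, 54, 54, 55, 52]
222 [94, 86, 85, 87, 82, 74, 71, 71, 98, 122, 124, 125, 125, 126, 126, 128, 130, 132, 133, 122, 90, 65, 60, 58, 58, 56, 60, 63, 57, 57]
228 [115, 107, 102, 105, 106, 98, 97, 112, 118, 123, 124, 126, 127, 125, 126, 128, 131, 131, 134, 135, 138, 125, 76, 65, 61, 57, 63, 65, 64, 60]
234 [124, 123, 118, 111, 104, 97, 108, 116, 121, 123, 125, 127, 127, 128, 125, 127, 129, 132, 133, 135, 136, 139, 121, 62, 64, 66, 68, 63, 60, 59]
240 [124, 130, 126, 119, 110, 102, 110, 118, 123, 123, 125, 127, 125, 126, 125, 127, 129, 131, 132, 135, 137, 140, 133, 99, 85, 80, 74, 70, 64, 63]
246 [128, 135, 137, 131, 121, 110, 115, 119, 122, 124, 126, 126, 126, 125, 126, 127, 127, 129, 131, 135, 138, 138, 139, 113, 106, 99, 92, 83, 69, 59]
252 [143, 128, 126, 127, 124, 116, 117, 121, 124, 124, 126, 126, 125, 126, 127, 127, 127, 127, 128, 126, 126, 132, 137, 129, 101, 99, 98, 138, 144, 135]
258 [125, 45, 36, 82, 116, 114, 118, 121, 124, 123, 125, 125, 124, 126, 126, 126, 127, 127, 128, 127, 125, 123, 122, 132, 83, 37, 40, 109, 144, 145]
foot [284.5 232.5] [285.2 271.1]
foot [284.5 217. ] [285.2 251.5]
[532.9 216.2  36. ]
```

```bash
python3 - <<'E'
from h import *
m=dict(np.load("w3.npz"))
f=ray(m,(283.4,233.3),149.9);b=ray(m,(282.6,94.9),36);print(f.round(1),b.round(1),(b-f).round(1),m["tcp"])
E
```

```text
[497.6 141.9 149.9] [533.  217.2  36. ] [  35.3   75.3 -113.9] [498.45811525 142.05883308 203.62002665]
```

Call:
carry_out(plan=[{"tx":10,"ty":21,"tz":0,"rx":0,"ry":0,"rz":0},{"tx":15,"ty":32,"tz":0,"rx":0,"ry":0,"rz":0},{"tx":10.3,"ty":22.3,"tz":0,"rx":0,"ry":0,"rz":0},{"tx":0,"ty":0,"tz":-30,"rx":0,"ry":0,"rz":0},{"tx":0,"ty":0,"tz":-40,"rx":0,"ry":0,"rz":0},{"tx":0,"ty":0,"tz":-25,"rx":0,"ry":0,"rz":0},{"tx":0,"ty":0,"tz":-10,"rx":0,"ry":0,"rz":0},{"tx":0,"ty":0,"tz":0,"rx":0,"ry":0,"rz":0},{"tx":0,"ty":0,"tz":0,"rx":0,"ry":0,"rz":0},{"tx":0,"ty":0,"tz":0,"rx":0,"ry":0,"rz":0},{"tx":0,"ty":0,"tz":0,"rx":0,"ry":0,"rz":0}])

```text
time: 6.45
tool_pos: [534.4, 218.9, 100.2]
tcp_rot: [3.139, -0.002, 1.13]
contact_force: [-0.0, 0.1, -2.0]
grip_width: 19.3
finger_force: 30.0
```

```bash
python3 - <<'E'
from h import *
m=bot.camera_model("wrist");im=bot.capture("wrist")[:,:,::-1]; s=bot.capture("scene")[:,:,::-1]
f=lambda i,x,y,w,h,k:cv2.resize(i[y:y+h,x:x+w],(w*k,h*k),interpolation=cv2.INTER_CUBIC)
cv2.imwrite("pics/i1.png",np.hstack([f(im,210,120,133,180,3),f(s,165,200,133,180,3)]))
E
```

```text
(no output)
```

View pics/i1.png

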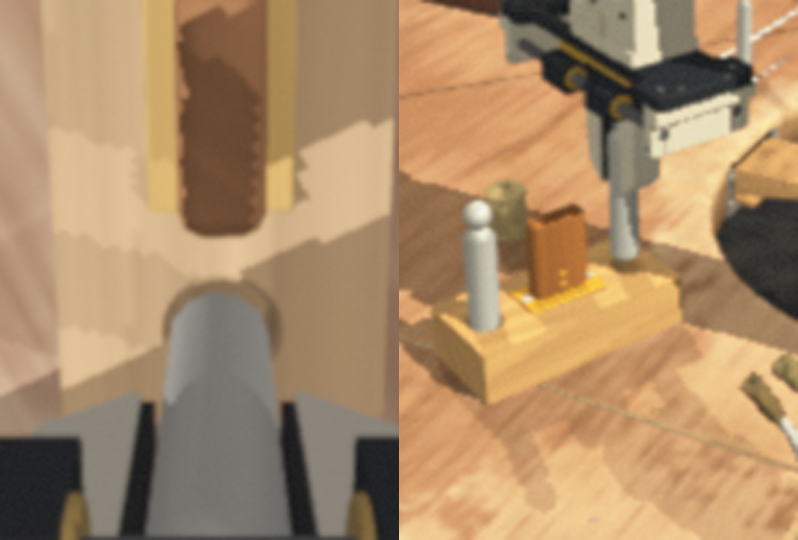

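In the wrist crop the foot's centre is near x=219.5 and its far edge at y=293. The bore's ring is centred near x=223.5 with its far edge at y=281. The scene crop shows the punch upright above the bore. I'll compute the offset.

```bash
python3 - <<'E'
from h import *
m=bot.camera_model("wrist");o=bot.get_obs();t=o["tool_pos"];print(t)
px=lambda x,y:(210+x/3-.33,120+y/3-.33)
u=np.array([.427,.904,0]);w=np.array([.904,-.427,0])
zf=t[2]-53.7
foot=ray(m,px(219.5,293),zf)
for zz in(36,):
  bo=ray(m,px(223.5,281),zz)
for n,p,r in(("foot",foot,10),("bore",bo,12)):
  c=p-u*r;print(n,c.round(1),"u,w rel tcp",((c-t)@u).round(2),((c-t)@w).round(2))
for x in(163,285): print(((ray(m,px(x,325),36)-t)@w).round(1))
for x in(172,268): print(((ray(m,px(x,335),zf)-t)@w).round(1))
E
```

```text
[534.02157878 218.90994401  99.67387373]
foot [533.1 219.1  46. ] u,w rel tcp -0.18 -0.91
bore [532.9 216.5  36. ] u,w rel tcp -2.65 -0.03
-12.9
13.1
-10.6
9.0
```

Call:
carry_out(plan=[{"tx":-0.4,"ty":-2.7,"tz":0,"rx":0,"ry":0,"rz":0},{"tx":0,"ty":0,"tz":0,"rx":0,"ry":0,"rz":0},{"tx":0,"ty":0,"tz":-4,"rx":0,"ry":0,"rz":0},{"tx":0,"ty":0,"tz":-3,"rx":0,"ry":0,"rz":0},{"tx":0,"ty":0,"tz":-3,"rx":0,"ry":0,"rz":0},{"tx":0,"ty":0,"tz":-2,"rx":0,"ry":0,"rz":0},{"tx":0,"ty":0,"tz":-2,"rx":0,"ry":0,"rz":0},{"tx":0,"ty":0,"tz":0,"rx":0,"ry":0,"rz":0},{"tx":0,"ty":0,"tz":0,"rx":0,"ry":0,"rz":0}])

```text
time: 7.45
tool_pos: [533.2, 216.1, 84.7]
tcp_rot: [3.142, 0.0, 1.13]
contact_force: [0.6, -0.7, -2.2]
grip_width: 19.4
finger_force: 30.0
```

Call:
carry_out(plan=[{"tx":0,"ty":0,"tz":-4,"rx":0,"ry":0,"rz":0},{"tx":0,"ty":0,"tz":-4,"rx":0,"ry":0,"rz":0},{"tx":0,"ty":0,"tz":-4,"rx":0,"ry":0,"rz":0},{"tx":0,"ty":0,"tz":-4,"rx":0,"ry":0,"rz":0},{"tx":0,"ty":0,"tz":-3,"rx":0,"ry":0,"rz":0},{"tx":0,"ty":0,"tz":0,"rx":0,"ry":0,"rz":0},{"tx":0,"ty":0,"tz":0,"rx":0,"ry":0,"rz":0}])

```text
time: 8.15
tool_pos: [533.2, 216.1, 65.7]
tcp_rot: [3.142, 0.0, 1.13]
contact_force: [-0.5, 0.6, -2.3]
grip_width: 19.3
finger_force: 30.0
```

Call:
carry_out(plan=[{"tx":0,"ty":0,"tz":-1,"rx":0,"ry":0,"rz":0},{"tx":0,"ty":0,"tz":-0.7,"rx":0,"ry":0,"rz":0},{"tx":0,"ty":0,"tz":0,"rx":0,"ry":0,"rz":0},{"tx":0,"ty":0,"tz":0,"rx":0,"ry":0,"rz":0}])

```text
time: 8.55
tool_pos: [533.2, 216.1, 64.1]
tcp_rot: [3.141, -0.0, 1.13]
contact_force: [0.3, -1.1, -2.6]
grip_width: 19.4
finger_force: 30.0
```

Call:
carry_out(plan=[{"tx":0,"ty":0,"tz":0,"rx":0,"ry":0,"rz":0},{"tx":0,"ty":0,"tz":0,"rx":0,"ry":0,"rz":0},{"tx":0,"ty":0,"tz":0,"rx":0,"ry":0,"rz":0},{"tx":0,"ty":0,"tz":0,"rx":0,"ry":0,"rz":0},{"tx":0,"ty":0,"tz":0,"rx":0,"ry":0,"rz":0},{"tx":0,"ty":0,"tz":0,"rx":0,"ry":0,"rz":0},{"tx":0,"ty":0,"tz":0,"rx":0,"ry":0,"rz":0},{"tx":0,"ty":0,"tz":0,"rx":0,"ry":0,"rz":0}], gripper=0)

```text
time: 9.35
tool_pos: [533.2, 216.1, 64.0]
tcp_rot: [3.141, -0.0, 1.13]
contact_force: [0.1, -0.1, -0.0]
grip_width: 78.5
finger_force: 0.0
```

Call:
carry_out(plan=[{"tx":0,"ty":0,"tz":20,"rx":0,"ry":0,"rz":0},{"tx":0,"ty":0,"tz":40,"rx":0,"ry":0,"rz":0},{"tx":0,"ty":0,"tz":40,"rx":0,"ry":0,"rz":0},{"tx":-10,"ty":-20,"tz":40,"rx":0,"ry":0,"rz":0},{"tx":-15,"ty":-32,"tz":0,"rx":0,"ry":0,"rz":0},{"tx":0,"ty":0,"tz":0,"rx":0,"ry":0,"rz":0},{"tx":0,"ty":0,"tz":0,"rx":0,"ry":0,"rz":0},{"tx":0,"ty":0,"tz":0,"rx":0,"ry":0,"rz":0}])

```text
time: 10.15
tool_pos: [508.3, 164.5, 203.6]
tcp_rot: [-3.141, 0.0, 1.13]
contact_force: [-0.6, -0.3, 0.5]
grip_width: 92.0
finger_force: 0.0
```

```bash
python3 - <<'E'
from h import *
o=bot.get_obs();m=bot.camera_model("wrist");im=bot.capture("wrist")[:,:,::-1]; s=bot.capture("scene")[:,:,::-1]
cv2.imwrite("pics/w4.png",im)
np.savez("w4",R=m["R"],t=m["t"],camera_matrix=m["camera_matrix"],tcp=o["tool_pos"])
f=lambda i,x,y,w,h,k:cv2.resize(i[y:y+h,x:x+w],(w*k,h*k),interpolation=cv2.INTER_CUBIC)
cv2.imwrite("pics/i2.png",np.hstack([f(im,180,0,200,270,2),f(s,165,200,133,180,3)]))
print(o["tool_pos"],o["tcp_rot"])
for X in [(533,216.5,113),(556,266,95),(579.5,316,113)]: print(proj(m,X).round(1))
E
```

```text
[508.32395786 164.50284393 203.59566952] [-3.14106623e+00  9.86197439e-05  1.12984277e+00]
[284.5 132.2]
[283.9  47.1]
[283.9 -60.8]
```

View pics/i2.png

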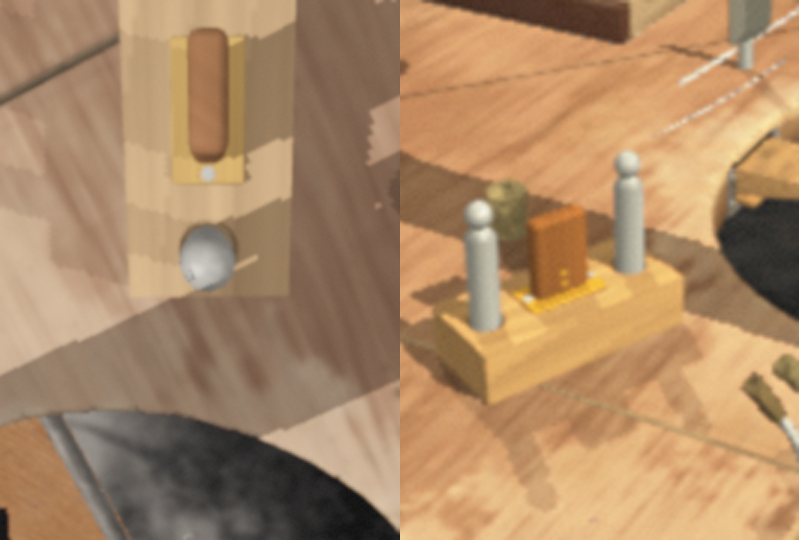

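The thick punch is fully down, level with its twin, and the grip's top is at about (283.5,45), as predicted. Next I'll take the grip.

Call:
carry_out(plan=[{"tx":8,"ty":17,"tz":-20,"rx":0,"ry":0,"rz":0},{"tx":16,"ty":34,"tz":-25,"rx":0,"ry":0,"rz":0},{"tx":16,"ty":34,"tz":0,"rx":0,"ry":0,"rz":0},{"tx":8.4,"ty":16.3,"tz":0,"rx":0,"ry":0,"rz":0},{"tx":0,"ty":0,"tz":0,"rx":0,"ry":0,"rz":0},{"tx":0,"ty":0,"tz":-25,"rx":0,"ry":0,"rz":0},{"tx":0,"ty":0,"tz":-30,"rx":0,"ry":0,"rz":0},{"tx":0,"ty":0,"tz":-25,"rx":0,"ry":0,"rz":0},{"tx":0,"ty":0,"tz":-16,"rx":0,"ry":0,"rz":0},{"tx":0,"ty":0,"tz":0,"rx":0,"ry":0,"rz":0},{"tx":0,"ty":0,"tz":0,"rx":0,"ry":0,"rz":0}])

```text
time: 11.35
tool_pos: [556.6, 265.1, 63.3]
tcp_rot: [-3.142, 0.0, 1.13]
contact_force: [0.1, -0.1, 0.8]
grip_width: 91.7
finger_force: 0.0
```

Call:
carry_out(plan=[{"tx":0,"ty":0,"tz":0,"rx":0,"ry":0,"rz":0},{"tx":0,"ty":0,"tz":0,"rx":0,"ry":0,"rz":0},{"tx":0,"ty":0,"tz":0,"rx":0,"ry":0,"rz":0},{"tx":0,"ty":0,"tz":0,"rx":0,"ry":0,"rz":0},{"tx":0,"ty":0,"tz":0,"rx":0,"ry":0,"rz":0},{"tx":0,"ty":0,"tz":0,"rx":0,"ry":0,"rz":0},{"tx":0,"ty":0,"tz":0,"rx":0,"ry":0,"rz":0},{"tx":0,"ty":0,"tz":0,"rx":0,"ry":0,"rz":0},{"tx":0,"ty":0,"tz":0,"rx":0,"ry":0,"rz":0},{"tx":0,"ty":0,"tz":0,"rx":0,"ry":0,"rz":0},{"tx":0,"ty":0,"tz":0,"rx":0,"ry":0,"rz":0},{"tx":0,"ty":0,"tz":0,"rx":0,"ry":0,"rz":0}], gripper=1)

```text
time: 12.55
tool_pos: [556.7, 265.3, 63.0]
tcp_rot: [3.141, -0.0, 1.13]
contact_force: [0.5, 0.3, -1.0]
grip_width: 13.7
finger_force: 30.0
```

Call:
carry_out(plan=[{"tx":0,"ty":0,"tz":3,"rx":0,"ry":0,"rz":0},{"tx":0,"ty":0,"tz":8,"rx":0,"ry":0,"rz":0},{"tx":0,"ty":0,"tz":12,"rx":0,"ry":0,"rz":0},{"tx":0,"ty":0,"tz":15,"rx":0,"ry":0,"rz":0},{"tx":0,"ty":0,"tz":16,"rx":0,"ry":0,"rz":0},{"tx":0,"ty":0,"tz":16,"rx":0,"ry":0,"rz":0},{"tx":0,"ty":0,"tz":13,"rx":0,"ry":0,"rz":0},{"tx":0,"ty":0,"tz":10,"rx":0,"ry":0,"rz":0},{"tx":0,"ty":0,"tz":5,"rx":0,"ry":0,"rz":0},{"tx":0,"ty":0,"tz":2,"rx":0,"ry":0,"rz":0},{"tx":0,"ty":0,"tz":0,"rx":0,"ry":0,"rz":0},{"tx":0,"ty":0,"tz":0,"rx":0,"ry":0,"rz":0}])

```text
time: 13.75
tool_pos: [556.2, 265.2, 162.2]
tcp_rot: [-3.141, 0.001, 1.13]
contact_force: [0.2, 1.0, -8.6]
grip_width: 13.6
finger_force: 30.0
```

Call:
carry_out(plan=[{"tx":0,"ty":0,"tz":0,"rx":0,"ry":0,"rz":0},{"tx":0,"ty":0,"tz":0,"rx":0,"ry":0,"rz":0},{"tx":0,"ty":0,"tz":0,"rx":0,"ry":0,"rz":0},{"tx":0,"ty":0,"tz":0,"rx":0,"ry":0,"rz":0},{"tx":0,"ty":0,"tz":0,"rx":0,"ry":0,"rz":0}])

```text
time: 14.25
tool_pos: [556.6, 265.4, 163.0]
tcp_rot: [3.142, 0.0, 1.13]
contact_force: [0.7, -0.1, -7.9]
grip_width: 14.1
finger_force: 30.0
```

```bash
python3 - <<'E'
from h import *
s=bot.capture("scene")[:,:,::-1]
cv2.imwrite("pics/f.png",cv2.resize(s[130:350,130:420],None,fx=2.6,fy=2.6,interpolation=cv2.INTER_CUBIC))
o=bot.get_obs();print(o["tool_pos"],o["contact_force"],o["moment"],o["dq"].round(4))
E
```

```text
[556.61381916 265.35561343 163.03274879] [ 0.09978663  0.78829781 -8.25074083] [ 0.07229239 -0.09456136 -0.0308032 ] [ 0.0029 -0.0003  0.0007 -0.0008 -0.0009  0.0013]
```

View pics/f.png

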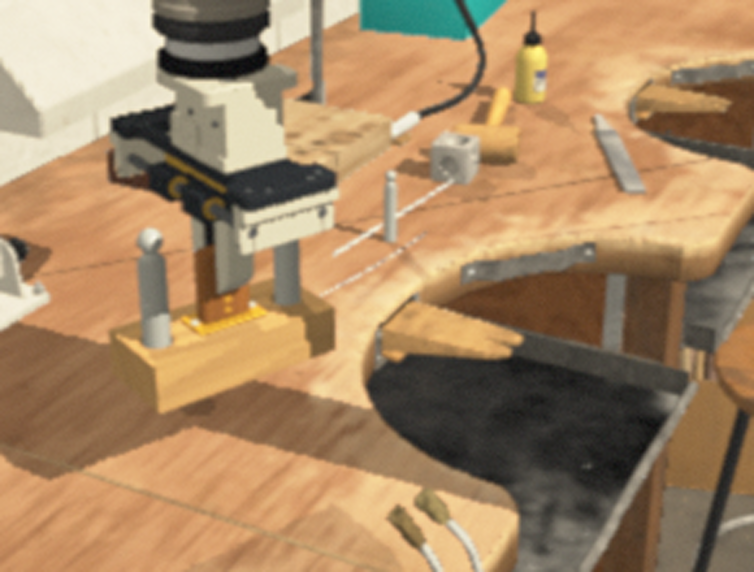

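The picture shows the stand in the air and level at about (220,340), with both punches in it. The slim punch at (390,205) and the cube at (455,158) haven't moved.

```bash
python3 -c "
from plant import bot
print(bot.close_job())"
```

```text
the job is handed in; nothing more can be done
None
```

The job is handed in: the thick punch stands fully down in the stand's empty bore, and the arm is holding the stand level by its grip, 100 mm above the bench with both punches in it; the brass pot was hidden in the last picture, but nothing went near it.

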